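# Set out the finishing supplies on the bench board by height

## Task

Set the dye bottle, the red thread spool, the cork and the eyelet tin out on the dark wooden board in order of height, one upright in the middle of each round grey seat: the tallest on the seat next to the red knob, then each next shorter one, so that the shortest stands next to the white knob. The red knob may be at either end of the board. Leave the black jar lid, the tape roll and the wax cake where they are.

Things in the scene. Friction and masses are not known exactly. Their poses are not given: they have to be found in the camera images.
- bottle: Brown glass edge-dye bottle with a black cap and a pale label, loose, standing on the bench (on a green mat less than 1 mm thin, like the other three): 97 mm tall (the tallest of the four), straight round body 44 mm across from the bottom to 55 mm height, then a shoulder narrowing to 19 mm at 78 mm; cap 24 mm across from 78 to 97 mm; about 75 g. Origin: centre of its underside, z up.
- spool: Wooden spool of red thread, loose, standing on end: 55 mm tall (second tallest), flanges 40 mm across; for contact it is a plain cylinder 40 mm across; about 40 g. Origin: centre of its underside, z up.
- cork: Brown cork stopper, loose, standing on end: 25 mm tall (third), 25 mm across, about 15 g. Origin: centre of its underside, z up.
- tin: Low round open grey metal tin of brass eyelets (the eyelets are fast inside), loose: 17 mm tall (the shortest), 50 mm across outside, about 60 g; can be gripped across its outside. Origin: centre of its underside, z up.
- board: Dark wooden board, fixed, lying flat on the bench: 80 mm (x) by 460 mm (y) by 12 mm thick, smooth flat top 12 mm above the bench. Origin: centre of its underside; its y axis runs along the row, z up. On top, four round grey felt seats 62 mm across with a brass edge, flush with the top, centred on the board's middle line at y = -135, -45, +45 and +135 mm. A knob stands near each end.
- red_knob: Red turned knob, 28 mm across and 22 mm high, fixed on the board near one end, on its middle line at y = +205 or -205 mm of the board (either end): it marks the tall end. Seat centres lie 70, 160, 250 and 340 mm from it along the row. Origin: centre of its foot, on the board's top.
- white_knob: White turned knob of the same shape and size, fixed near the other end of the board: it marks the short end. Origin: centre of its foot, on the board's top.
- lid: Black jar lid lying open side up with a white liner, 70 mm across and 18 mm high, loose, to the left: a bystander, to be left alone. Origin: centre of its underside, z up.
- tape: Roll of pale masking tape lying flat, 61 mm across and 19 mm high, loose, to the right: a bystander, to be left alone. Origin: centre of its underside, z up.
- wax: Yellow beeswax cake, 44 x 52 x 18 mm, loose, to the near right: a bystander, to be left alone. Origin: centre of its underside, z up.

How it is judged:
By the outcome, as a careful person would: the job done as asked, in the order asked, and still so for the second after the job is handed in, with the robot touching nothing.
It also fails if it takes over 88 s, if anything falls off the work surface, if the arm or the gripper's body presses on something with over 40 N, if the wrist force passes 120 N, or if a joint passes its speed limit or range.

## Robot

A 6-joint arm with a two-finger parallel gripper is mounted at the origin on a cart in front of the work surface, level with it; the furniture and walls round the work are solid. World frame = base frame: x ahead of the robot, y to its left, z up, the work surface at z = 0. Lengths are in m, angles in rad, forces in N, time in s.
With the tool pointing down it reaches from about 0.3 to 0.875 m from the base axis. Payload 6.4 kg.
Tool frame: the origin (TCP) lies at the very end of the fingers, on their centre line; the grasp point (between the pads) lies 19 mm behind it; z points along the fingers, y is the line along which they close (so a half turn about z gives the same grasp; the last joint's range is limited). The gripper opens to 85 mm and grips with 20 to 120 N. Pads are 22 mm wide; open, the fingers measure 114 mm over their backs; the gripper's body (76 mm by 85 mm) begins 54 mm behind the grasp point. The pads swing forward as they close: fully open they stand 13 mm farther back than shut.
Start: joints at [-1.454, 0.181, 1.607, -0, 1.354, -0.206], TCP at [0.182, -0.545, 0.231] pointing down, gripper open.
Joint ranges: [-2.99, 2.99], [-0.89, 2.07], [0.3, 2.58], [-1.14, 4.28], [0, 2.63], [-3.12, 3.12]. Speed limits (rad/s): [2.57, 2.57, 3.01, 3.14, 3.14, 3.14].

## Interface

Orientations are given as a unit quaternion [w, x, y, z].
In Python, from bench import get_obs, optics, workorder gives the robot as it stands.
- The arm moves only by the tool send_path, called after "Call:" by a JSON object that holds its "api" and its "payload". Schema: {"type":"object","properties":{"steps":{"type":"array","items":{"type":"object","properties":{"dx":{"type":"number"},"dy":{"type":"number"},"dz":{"type":"number"},"wx":{"type":"number"},"wy":{"type":"number"},"wz":{"type":"number"},"jaw":{"type":"number"}},"additionalProperties":false,"required":["jaw"]},"minItems":1,"maxItems":10},"only":{"type":"string"},"quiet":{"type":"boolean"},"lines":{"type":"string"}},"required":["steps"],"additionalProperties":false}. steps is a list of rows, 1 to 10 of them, each an object with the fields dx, dy, dz (the shift in units of 20 mm), wx, wy, wz (a rotation vector in units of 0.05 rad), jaw (the opening from 0.0 (shut) to 1.0 (fully open)); a field left out counts as zero (the opening has to be given); each row is the pose to reach, as a shift and turn from the pose commanded when the call began, along the tool's axes at that moment; what a row does not reach only later rows make up. A row lasts 1/8 s, in which the tool goes at most 0.0625 m and 0.188 rad, less where a joint would pass 70% of its speed; a pose out of reach is approached as far as the arm can. The fingers move at their own pace and stop on an object; the grip force is fixed at half the most. Time passes only in rows, so rows that do not move let the fingers close. The tool returns the time, the measured TCP pose, the force, the opening and the grip force at its end. only (a regular expression) keeps the lines of the reply that match it, lines (a string "A,B") keeps lines A to B, and quiet returns only ok. Input that does not fit is refused with a message, and nothing moves.
- get_obs(): the state, without advancing time (a new reading comes with each control period).
- optics.camera(name): name is "scene" or "side" or "wrist"; returns (picture, depth): 400x640x3 uint8, blue, green, red; 400x640 float32, m along the optical axis (not along the pixel's ray), 0 where there is no reading.
- optics.camera_params(name): a dict with "fovy" (degrees; the focal length in pixels is half the picture's height over the tangent of half this angle, whatever the lens; pixels are square), "cx", "cy" (the principal point, pixels), "view" (4x4, takes a point from world to camera coordinates). Camera axes: x right, y up, looking along -z (the intrinsics and any distortion apply to the point x, -y, -z); pixel columns grow to the right and rows downward; lengths in m; the calibration is good to about 2 mm. The wrist camera is an equidistant fisheye: a pixel r from the principal point sees the ray r / f radians off the axis. A picture is of the moment at which its call begins: read the wrist's pose just before it. camera_params takes no time and is no camera call; for the wrist camera it gives the pose at the moment of the call.
- workorder.hand_in(): hands the job in; it is judged then, once.
The state is a dict: "time_s": time; "q": joint angles; "dq": joint speeds; "joint_efforts": joint torques, N m; "eef_pos": TCP position; "eef_rot": TCP orientation; "wrist_force": force on the tool from outside, world axes, zero at the start; "torque": the same for the moment, N m; "opening": opening from 0.0 (shut) to 1.0 (fully open); "grasp_force": force on a finger pad.
Only numpy, scipy, OpenCV 4.12 (cv2) and the standard library are available. Lean on these libraries where they do the work, as an engineer would, in place of code of your own. Each camera call takes 0.05 s, during which the arm holds its last target. There are 200 camera calls.

## Working session

There is one attempt and no reset: what is moved stays moved. The work goes in short steps, Python scripts to look and compute and a tool call to move; the robot and the scene stay as the last step left them, time stands still between calls to the robot, and variables do not carry over. Pictures are saved under pics/ and viewed, at most 14 in all, crops included, and the job is handed in when it is done.

```bash
mkdir -p pics; ls; python3 - <<'E'
from bench import get_obs, optics
import cv2,numpy as np
o=get_obs();print(o["time_s"],o["eef_pos"],o["eef_rot"],o["opening"])
for n in("scene","side"):
    p,d=optics.camera(n);cv2.imwrite(f"pics/{n}0.png",p);np.savez(f"pics/{n}0.npz",p=p,d=d)
    print(n,optics.camera_params(n),(d==0).mean())
E
```

```text
pics
0.0 [ 0.182354   -0.54473538  0.2303899 ] [-8.72304152e-04  9.87007007e-01  1.60674843e-01  4.80104895e-05] 0.9970723805723252
scene {'fovy': 48.063104179504315, 'cx': 318.5592180889545, 'cy': 191.77496548290492, 'view': array([[ 0.83719901, -0.54689269,  0.00249251, -0.45118691],
       [ 0.33795601,  0.52092521,  0.78385117, -0.21622305],
       [-0.42998088, -0.65539706,  0.62094374, -1.1485454 ],
       [ 0.        ,  0.        ,  0.        ,  1.        ]])} 0.0039453125
side {'fovy': 50.3480268218993, 'cx': 317.7998089611515, 'cy': 202.30295959502172, 'view': array([[-0.95363503, -0.30095117, -0.00293516,  0.5058145 ],
       [ 0.1835762 , -0.58937752,  0.78672353, -0.13410985],
       [-0.23849529,  0.7497083 ,  0.61729852, -0.97331241],
       [ 0.        ,  0.        ,  0.        ,  1.        ]])} 0.0040625
```

View pics/scene0.png

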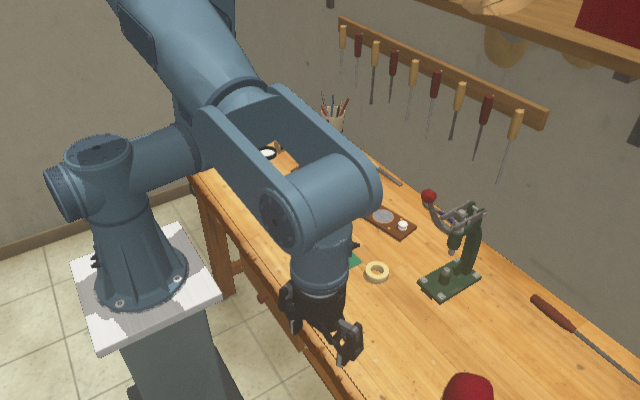

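View pics/side0.png

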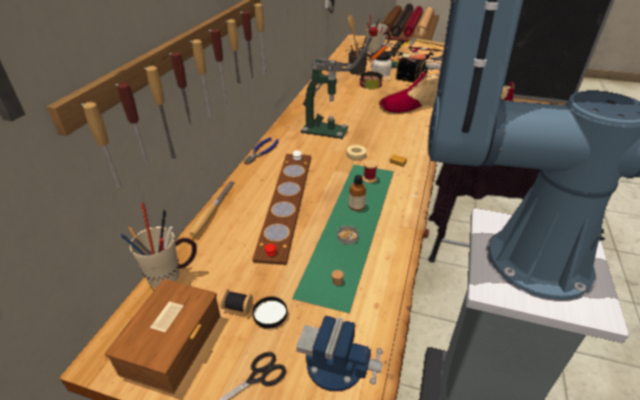

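Side view: the red knob is at (270,249), the far-left (+y) end, and the white knob at (297,155). On the mat are the spool (371,173), bottle (357,193), tin (347,235) and cork (337,278). The arm hides most of them in the scene view.

```bash
cat > h.py <<'E'
import numpy as np,cv2
from bench import get_obs,optics
from scipy.spatial.transform import Rotation as R
def ray(P,u,v,fish=False):
    f=200/np.tan(np.radians(P["fovy"]/2)); x=(u-P["cx"])/f; y=(v-P["cy"])/f
    if fish:
        r=np.hypot(x,y); s=np.sin(r)/r if r>1e-9 else 1; d=np.array([x*s,-y*s,-np.cos(r)])
    else: d=np.array([x,-y,-1.])
    V=P["view"]; return -V[:3,:3].T@V[:3,3], V[:3,:3].T@d
def onplane(P,u,v,z,fish=False):
    c,d=ray(P,u,v,fish); return c+d*(z-c[2])/d[2]
def proj(P,p):
    f=200/np.tan(np.radians(P["fovy"]/2)); c=P["view"][:3,:3]@p+P["view"][:3,3]
    c=np.array([c[0],-c[1],-c[2]]); r=np.hypot(c[0],c[1]); t=np.arctan2(r,c[2]); return P["cx"]+f*t*c[0]/r, P["cy"]+f*t*c[1]/r
def tool(target,yaw=None):
    "shift in tool axes to target from measured pose"
    o=get_obs(); w,x,y,z=o["eef_rot"]; r=R.from_quat([x,y,z,w]); return r.inv().apply(np.array(target)-o["eef_pos"]).round(4)
E
python3 - <<'E'
from h import *
P=optics.camera_params("side")
for n,u,v,z in [("red",270,249,.03),("white",297,155,.03),("seatR",277,232.5,.012),("seat2",283.5,209.5,.012),("seat3",289,189,.012),("seatW",294,171,.012),("spooltop",371,166.5,.055),("captop",357.5,181,.097),("tin",347,235,.012),("cork",337.5,273,.025),("lid",270,312,.018),("tape",356,152,.019),("wax",398,160,.018)]:
    print(n,onplane(P,u,v,z).round(3))
P=optics.camera_params("wrist");o=get_obs();w,x,y,z=o["eef_rot"];r=R.from_quat([x,y,z,w]);V=P["view"]
c=-V[:3,:3].T@V[:3,3];print("wristcam in tool",r.inv().apply(c-o["eef_pos"]),P["fovy"],P["cx"],P["cy"]);print("look",(r.inv().as_matrix()@-V[2,:3]).round(3));print(r.as_matrix().round(3))
E
python3 -c "
import cv2;p=cv2.imread('pics/side0.png')[140:320,220:440];cv2.imwrite('pics/crop0.png',cv2.resize(p,None,fx=3.3,fy=3.3,interpolation=cv2.INTER_CUBIC))"
```

```text
red [0.589 0.175 0.03 ]
white [ 0.666 -0.221  0.03 ]
seatR [0.603 0.101 0.012]
seat2 [0.62  0.013 0.012]
seat3 [ 0.637 -0.075  0.012]
seatW [ 0.655 -0.163  0.012]
spooltop [ 0.434 -0.188  0.055]
captop [ 0.443 -0.05   0.097]
tin [0.438 0.059 0.012]
cork [0.424 0.195 0.025]
lid [0.526 0.328 0.018]
tape [ 0.504 -0.309  0.019]
wax [ 0.373 -0.303  0.018]
wristcam in tool [ 7.93103024e-02  8.75603635e-05 -1.42793265e-01] 65.70646984690485 322.37078221186846 204.00874513389462
look [-0.313  0.     0.95 ]
[[ 0.948  0.317 -0.   ]
 [ 0.317 -0.948  0.002]
 [ 0.    -0.002 -1.   ]]
```

View pics/crop0.png

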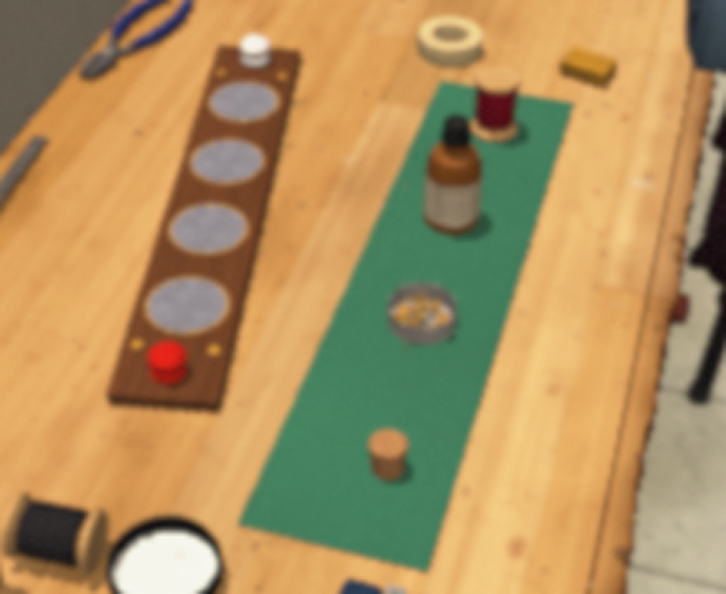

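Rows of the crop match the earlier estimates: the seats read clearly and all four objects stand upright. Now I move up over the mat, turned so the fingers close across the row, to look with the wrist camera.

Careful with the scale: shifts go in units of 20 mm and turns go in units of 0.05 rad. That gives: 0.45 m is 22.5, -0.4 m is -20, -1.44 rad is -28.8.

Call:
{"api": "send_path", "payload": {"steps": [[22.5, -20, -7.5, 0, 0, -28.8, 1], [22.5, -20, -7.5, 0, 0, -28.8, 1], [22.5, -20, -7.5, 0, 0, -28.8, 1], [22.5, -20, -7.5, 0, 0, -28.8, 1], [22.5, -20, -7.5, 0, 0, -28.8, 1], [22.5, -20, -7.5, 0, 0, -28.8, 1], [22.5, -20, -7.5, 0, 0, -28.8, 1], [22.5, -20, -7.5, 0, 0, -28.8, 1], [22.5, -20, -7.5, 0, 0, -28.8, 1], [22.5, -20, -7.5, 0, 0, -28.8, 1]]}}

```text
refused: steps[0]: [22.5, -20, -7.5, 0, 0, -28.8, 1] is not of type 'object' (schema: type "object"). Nothing was moved.
```

Nothing moved. I misread the format; it is a list of objects with named fields. Resending.

Call:
{"api": "send_path", "payload": {"steps": [{"dx": 22.5, "dy": -20, "dz": -7.5, "wz": -28.8, "jaw": 1}, {"dx": 22.5, "dy": -20, "dz": -7.5, "wz": -28.8, "jaw": 1}, {"dx": 22.5, "dy": -20, "dz": -7.5, "wz": -28.8, "jaw": 1}, {"dx": 22.5, "dy": -20, "dz": -7.5, "wz": -28.8, "jaw": 1}, {"dx": 22.5, "dy": -20, "dz": -7.5, "wz": -28.8, "jaw": 1}, {"dx": 22.5, "dy": -20, "dz": -7.5, "wz": -28.8, "jaw": 1}, {"dx": 22.5, "dy": -20, "dz": -7.5, "wz": -28.8, "jaw": 1}, {"dx": 22.5, "dy": -20, "dz": -7.5, "wz": -28.8, "jaw": 1}, {"dx": 22.5, "dy": -20, "dz": -7.5, "wz": -28.8, "jaw": 1}, {"dx": 22.5, "dy": -20, "dz": -7.5, "wz": -28.8, "jaw": 1}]}}

```text
time_s: 1.35
eef_pos: [0.4829, -0.0211, 0.3817]
eef_rot: [0.0, 0.636, 0.772, 0.0]
wrist_force: [0.9, -0.6, -1.0]
opening: 1.0
grasp_force: 0.0
```

Call:
{"api": "send_path", "payload": {"steps": [{"jaw": 1}, {"jaw": 1}]}}

```text
time_s: 1.6
eef_pos: [0.4819, -0.0231, 0.3806]
eef_rot: [-0.001, 0.636, 0.772, -0.0]
wrist_force: [0.7, -1.5, 0.8]
opening: 0.998
grasp_force: 0.0
```

```bash
python3 - <<'E'
from h import *
import pickle
o=get_obs();print(o["q"],o["eef_pos"])
P=optics.camera_params("wrist");p,d=optics.camera("wrist");cv2.imwrite("pics/w1.png",p);pickle.dump((P,p,d),open("pics/w1.pkl","wb"))
for n,t in dict(red=(.589,.175,.03),white=(.666,-.221,.03),cork=(.424,.195,.025),spool=(.434,-.188,.055)).items(): print(n,proj(P,np.array(t)))
E
```

```text
[-2.94286512e-01 -1.16407671e-01  1.61686518e+00 -4.99928775e-04
  1.64243344e+00 -4.87263657e-01] [ 0.4819341  -0.02314234  0.3806056 ]
red (np.float64(412.9237399255302), np.float64(51.46386399960653))
white (np.float64(398.40386254589487), np.float64(277.56265573341307))
cork (np.float64(313.75615864216854), np.float64(17.79033660361611))
spool (np.float64(276.93335577978), np.float64(247.95766752338443))
```

View pics/w1.png

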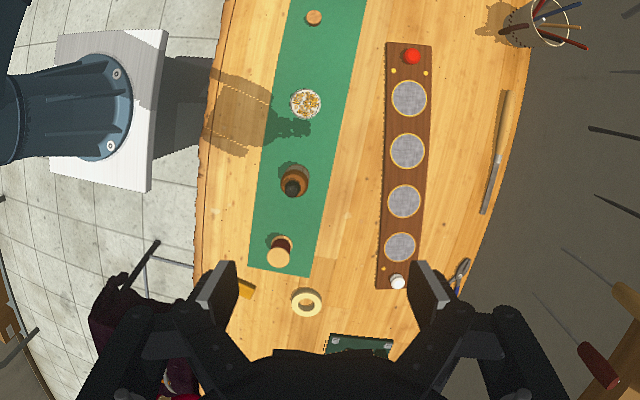

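The wrist view shows the red knob at (412,56), white knob at (398,282), seats at (408,98), (407,151), (404,201), (400,247), cork at (314,17), tin (306,104), bottle cap (293,187) and spool top (279,257). Next I measure them by masks.

```bash
cat > meas.py <<'E'
from h import *
import pickle
P,p,d=pickle.load(open("pics/w1.pkl","rb"))
hsv=cv2.cvtColor(p,cv2.COLOR_BGR2HSV);H,S,V=[hsv[...,i].astype(int) for i in range(3)]
def blob(m,u,v,r,n,z):
    w=np.zeros(m.shape,np.uint8);cv2.circle(w,(u,v),r,1,-1)
    m=cv2.morphologyEx((m&(w>0)).astype(np.uint8),cv2.MORPH_OPEN,np.ones((2,2)))
    c=max(cv2.findContours(m,0,cv2.CHAIN_APPROX_NONE)[0],key=cv2.contourArea)
    q=np.array([onplane(P,a,b,z,True)[:2] for a,b in c[:,0]])
    (x,y),rad=cv2.minEnclosingCircle((q*1000).astype(np.float32))
    k=cv2.convexHull((q*1e5).astype(np.int32));M=cv2.moments(k)
    cen=np.array([M["m10"],M["m01"]])/M["m00"]/1e5
    print(n,"enc",round(x,1),round(y,1),"r",round(rad,1),"cen",(cen*1000).round(1),"req",round(np.sqrt(M["m00"]/np.pi)/100,1));return cen
grey=(S<50)
s=np.array([blob(grey,u,v,24,n,.012) for n,u,v in[("s1",408,98),("s2",407,151),("s3",404,201),("s4",400,247)]])
print(np.linalg.norm(np.diff(s,axis=0),axis=1).round(4), "yaw",np.arctan2(*(s[0]-s[3])[::-1])-np.pi/2)
green=(H>60)&(H<95)&(S>70)
blob(~green,306,104,22,"tin",.0175)
E
python3 meas.py; python3 - <<'E'
import cv2,numpy as np
p=cv2.imread('pics/w1.png')
a=[cv2.resize(p[y-24:y+24,x-24:x+24] ,(384,384),interpolation=cv2.INTER_CUBIC) for x,y in((314,24),(306,104))]
b=[cv2.resize(p[y-24:y+24,x-24:x+24],(384,384),interpolation=cv2.INTER_CUBIC) for x,y in((293,184),(279,250))]
cv2.imwrite('pics/crop1.png',cv2.resize(np.vstack([np.hstack(a),np.hstack(b)]),(600,600)))
E
```

```text
s1 enc 605.3 98.3 r 28.5 cen [605.3  98.3] req 27.7
s2 enc 622.7 10.2 r 28.2 cen [622.7  10.1] req 27.5
s3 enc 640.5 -78.3 r 28.3 cen [640.1 -78.6] req 27.3
s4 enc 658.3 -167.7 r 28.2 cen [ 658.2 -167.2] req 27.2
[0.09   0.0904 0.0904] yaw 0.19669923982344728
tin enc 438.8 52.2 r 25.9 cen [438.5  52. ] req 25.2
```

View pics/crop1.png

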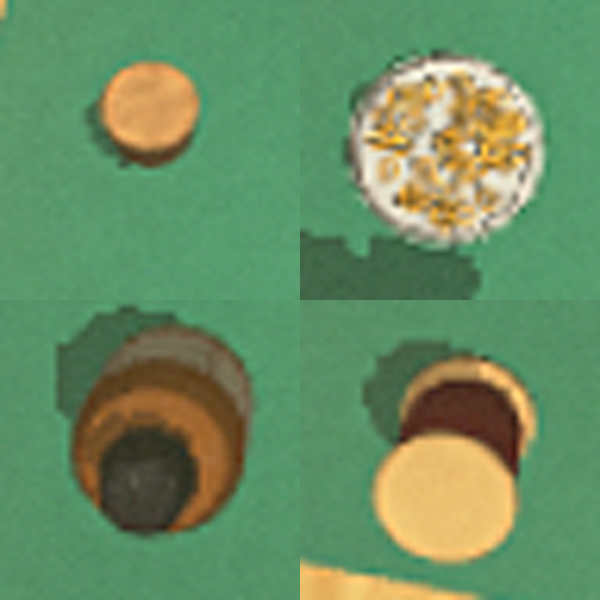

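Crop centres read from the picture: cork top (151,106), tin (447,149), cap top (148,484), spool top (445,497) in crop pixels (6.25 per image pixel).

```bash
python3 - <<'E'
from h import *
import pickle
P=pickle.load(open("pics/w1.pkl","rb"))[0]
for n,x,y,cx,cy,z in[("cork",151,106,290,0,.026),("tin",147,149,282,80,.018),("bottle",148,184,269,160,.098),("spool",145,197,255,226,.056)]:
    t=onplane(P,cx+x/6.25-.5,cy+y/6.25-.5,z,True);print(n,t.round(4),tool([t[0],t[1],.15]))
E
```

```text
cork [0.4235 0.197  0.026 ] [ 0.2277 -0.0148  0.2306]
tin [0.437  0.0534 0.018 ] [ 0.0842 -0.0289  0.2306]
bottle [ 0.4453 -0.0683  0.098 ] [-0.0369 -0.0439  0.2306]
spool [ 0.4377 -0.2045  0.056 ] [-0.1691 -0.0773  0.2306]
```

Call:
{"api": "send_path", "payload": {"steps": [{"dx": 4.2, "dy": -1.45, "dz": 5, "jaw": 1}, {"dx": 4.2, "dy": -1.45, "dz": 7.5, "jaw": 1}, {"dx": 4.2, "dy": -1.45, "dz": 10, "jaw": 1}, {"dx": 4.2, "dy": -1.45, "dz": 12.5, "jaw": 1}, {"dx": 4.2, "dy": -1.45, "dz": 14.5, "jaw": 1}, {"dx": 4.2, "dy": -1.45, "dz": 14.5, "jaw": 1}, {"dx": 4.2, "dy": -1.45, "dz": 14.5, "jaw": 1}, {"dx": 4.2, "dy": -1.45, "dz": 14.5, "jaw": 1}]}}

```text
time_s: 2.65
eef_pos: [0.4403, 0.0529, 0.0943]
eef_rot: [0.002, 0.636, 0.771, 0.001]
wrist_force: [0.8, -0.3, -0.3]
opening: 1.0
grasp_force: 0.0
```

```bash
python3 - <<'E'
from h import *
print(tool([.437,.0525,.003]))
P=optics.camera_params("wrist");p,d=optics.camera("wrist");cv2.imwrite("pics/w2.png",p)
for z in(.018,.0):print(proj(P,np.array([.437,.0525,z])))
E
```

```text
[ 0.0004 -0.0038  0.0913]
(np.float64(318.69287115359793), np.float64(213.43429690149966))
(np.float64(318.8285110921491), np.float64(205.77842117552765))
```

View pics/w2.png

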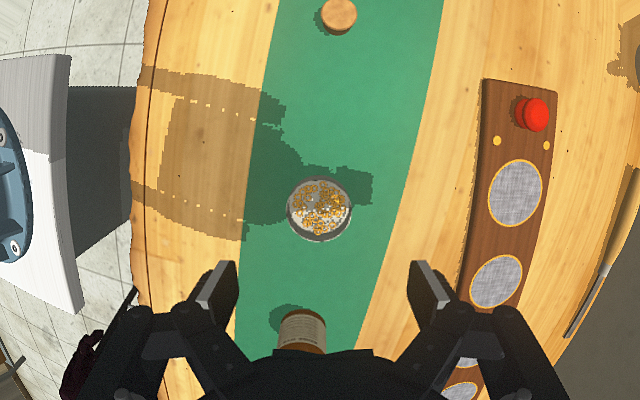

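The tin rim is centred at about (319,209), roughly 3 mm farther along tool x than predicted; fingers straddle it. Descend and grip.

Converted, -0.004 m is -0.2, 0.003 m is 0.15.

Call:
{"api": "send_path", "payload": {"steps": [{"dx": 0.15, "dy": -0.2, "dz": 2, "jaw": 1}, {"dx": 0.15, "dy": -0.2, "dz": 4, "jaw": 1}, {"dx": 0.15, "dy": -0.2, "dz": 4.5, "jaw": 1}, {"dx": 0.15, "dy": -0.2, "dz": 4.5, "jaw": 1}, {"dx": 0.15, "dy": -0.2, "dz": 4.5, "jaw": 0.3}, {"dx": 0.15, "dy": -0.2, "dz": 4.5, "jaw": 0.3}, {"dx": 0.15, "dy": -0.2, "dz": 4.5, "jaw": 0.3}, {"dx": 0.15, "dy": -0.2, "dz": 4.5, "jaw": 0.3}, {"dx": 0.15, "dy": -0.2, "dz": 4.5, "jaw": 0.3}]}}

```text
time_s: 3.82
eef_pos: [0.4346, 0.0557, 0.0031]
eef_rot: [0.001, 0.636, 0.772, 0.001]
wrist_force: [-3.1, 0.4, 12.9]
opening: 0.559
grasp_force: 60.2
```

Call:
{"api": "send_path", "payload": {"steps": [{"jaw": 0.3}, {"jaw": 0.3}]}}

```text
time_s: 4.08
eef_pos: [0.4346, 0.0557, 0.0031]
eef_rot: [0.001, 0.636, 0.772, 0.001]
wrist_force: [-2.7, -0.1, 13.6]
opening: 0.554
grasp_force: 60.2
```

Converted, -0.15 m is -7.5, -0.14 m is -7.

Call:
{"api": "send_path", "payload": {"steps": [{"dz": -1.5, "jaw": 0.3}, {"dz": -4, "jaw": 0.3}, {"dz": -7, "jaw": 0.3}, {"dz": -7.5, "jaw": 0.3}]}}

```text
time_s: 4.58
eef_pos: [0.4364, 0.0555, 0.1562]
eef_rot: [0.004, 0.636, 0.772, 0.002]
wrist_force: [0.7, -0.3, -0.9]
opening: 0.556
grasp_force: 63.0
```

```bash
python3 - <<'E'
from h import *
print(tool([.6582,-.1675,.12]))
P=optics.camera_params("wrist");p,d=optics.camera("wrist");cv2.imwrite("pics/w3.png",cv2.resize(p[200:400,170:470],None,fx=2,fy=2))
o=get_obs();print(o["eef_pos"],o["opening"],proj(P,o["eef_pos"]-[0,0,0])-np.array([170,200]))
E
```

```text
[-0.2612  0.1747  0.0386]
[0.43567269 0.05561141 0.15519335] 0.5577672059379164 [152.83075963  62.39543374]
```

View pics/w3.png

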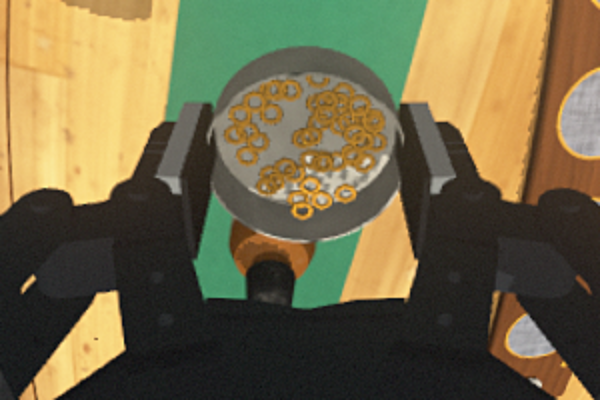

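The tin is held level and central between the pads (rim centre within ~1 mm of the TCP line). Carry it to the seat next to the white knob.

Converted, 0.175 m is 8.75, -0.26 m is -13.

Call:
{"api": "send_path", "payload": {"steps": [{"dx": -13, "dy": 8.75, "jaw": 0.3}, {"dx": -13, "dy": 8.75, "jaw": 0.3}, {"dx": -13, "dy": 8.75, "jaw": 0.3}, {"dx": -13, "dy": 8.75, "jaw": 0.3}, {"dx": -13, "dy": 8.75, "jaw": 0.3}, {"dx": -13, "dy": 8.75, "dz": 3, "jaw": 0.3}, {"dx": -13, "dy": 8.75, "dz": 5, "jaw": 0.3}, {"dx": -13, "dy": 8.75, "dz": 5, "jaw": 0.3}, {"dx": -13, "dy": 8.75, "dz": 5, "jaw": 0.3}, {"dx": -13, "dy": 8.75, "dz": 5, "jaw": 0.3}]}}

```text
time_s: 5.88
eef_pos: [0.6564, -0.1665, 0.054]
eef_rot: [0.002, 0.636, 0.772, 0.001]
wrist_force: [0.1, 0.5, -0.4]
opening: 0.558
grasp_force: 63.0
```

```bash
python3 - <<'E'
from h import *
print(tool([.6582,-.1675,.015]))
P=optics.camera_params("wrist");p,d=optics.camera("wrist");cv2.imwrite("pics/w4.png",p)
print(proj(P,np.array([.6582,-.1675,.012])))
E
```

```text
[-0.0012  0.0015  0.039 ]
(np.float64(326.1301140321057), np.float64(233.7802560570825))
```

View pics/w4.png

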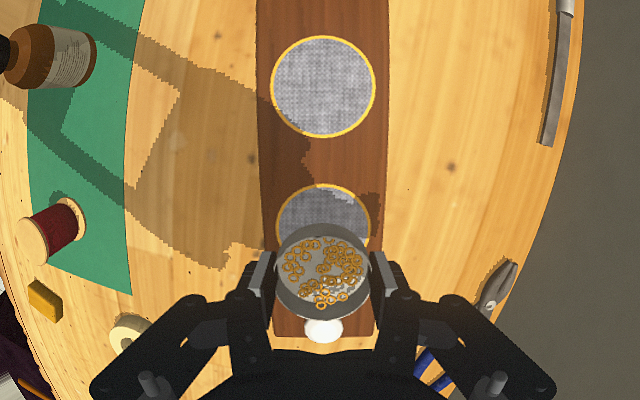

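Seat 3 is at (323,86), spans 270–376, with the target seat at u≈323 under the tin and the white knob beyond. I refine the seat from these edges.

```bash
python3 - <<'E'
from h import *
P=optics.camera_params("wrist")
e=[onplane(P,u,v,.012,True)[:2] for u,v in((270,86),(376.5,87),(323,35),(323,138.5),(323.5,183.5),(275.5,226),(371,226))]
for x in e: print(x.round(4))
s3=(np.array(e[0])+e[1]+e[2]+e[3])/4
b=np.array([-np.sin(.1967),np.cos(.1967)]);print("s3",s3,"s4",s3-.09*b, "from edge",e[4]-.031*b)
s=s3-.09*b;print(tool([s[0],s[1],.015]))
E
```

```text
[ 0.6077 -0.082 ]
[ 0.6693 -0.0706]
[ 0.6324 -0.0461]
[ 0.6443 -0.1075]
[ 0.65   -0.1347]
[ 0.6248 -0.1684]
[ 0.6857 -0.1567]
s3 [ 0.63842743 -0.07653296] s4 [ 0.65601649 -0.16479748] from edge [ 0.65601154 -0.16508115]
[ 0.0018 -0.0001  0.039 ]
```

Converted, 0.039 m is 1.95, 0.003 m is 0.15.

Call:
{"api": "send_path", "payload": {"steps": [{"dx": 0.15, "dz": 1.5, "jaw": 0.3}, {"dx": 0.15, "dz": 1.95, "jaw": 0.3}, {"dx": 0.15, "dz": 1.95, "jaw": 0.3}, {"dx": 0.15, "dz": 1.95, "jaw": 0.3}]}}

```text
time_s: 6.42
eef_pos: [0.6546, -0.1629, 0.0151]
eef_rot: [0.0, 0.636, 0.772, 0.0]
wrist_force: [-6.5, 2.5, 9.9]
opening: 0.556
grasp_force: 64.0
```

Call:
{"api": "send_path", "payload": {"steps": [{"jaw": 0.75}, {"jaw": 0.75}, {"jaw": 0.75}, {"dz": -2, "jaw": 0.75}, {"dz": -5, "jaw": 0.8}, {"dz": -7.5, "jaw": 1}, {"dz": -7.5, "jaw": 1}]}}

```text
time_s: 7.3
eef_pos: [0.6574, -0.1644, 0.1686]
eef_rot: [0.005, 0.636, 0.772, 0.001]
wrist_force: [0.5, -0.2, -0.4]
opening: 1.001
grasp_force: 0.0
```

```bash
python3 - <<'E'
from h import *
print(tool([.4235,.197,.12]),tool([.4377,-.2045,.12]))
P=optics.camera_params("wrist");p,d=optics.camera("wrist");cv2.imwrite("pics/w5.png",p)
print(proj(P,np.array([.656,-.165,.012])),proj(P,np.array([.656,-.165,.029])))
E
```

```text
[ 0.3997 -0.161   0.0448] [ 0.0029 -0.2237  0.0467]
(np.float64(320.55209634192755), np.float64(185.77186284268882)) (np.float64(320.602662842903), np.float64(190.47838754517412))
```

View pics/w5.png

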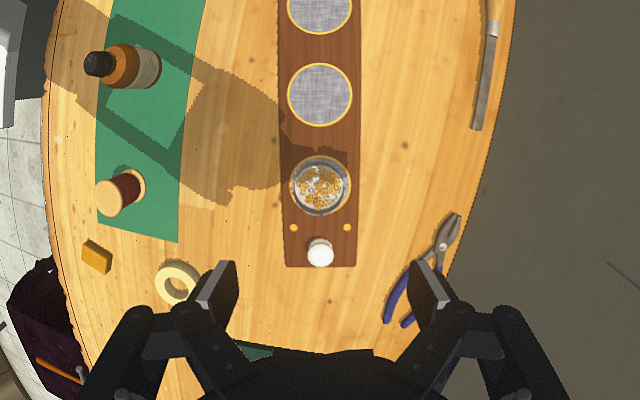

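The tin stands centred in the last seat, (320,186), with its brass ring visible all round. Next, the spool.

Converted, -0.224 m is -11.2, 0.03 m is 1.5.

Call:
{"api": "send_path", "payload": {"steps": [{"dx": 0.2, "dy": -11.2, "dz": 1.5, "jaw": 1}, {"dx": 0.2, "dy": -11.2, "dz": 1.5, "jaw": 1}, {"dx": 0.2, "dy": -11.2, "dz": 1.5, "jaw": 1}, {"dx": 0.2, "dy": -11.2, "dz": 1.5, "jaw": 1}, {"dx": 0.2, "dy": -11.2, "dz": 1.5, "jaw": 1}, {"dx": 0.2, "dy": -11.2, "dz": 1.5, "jaw": 1}]}}

```text
time_s: 8.1
eef_pos: [0.4335, -0.2017, 0.1317]
eef_rot: [-0.0, 0.636, 0.771, 0.0]
wrist_force: [0.2, 0.1, 0.2]
opening: 0.997
grasp_force: 0.0
```

```bash
python3 - <<'E'
from h import *
P=optics.camera_params("wrist");p,d=optics.camera("wrist");cv2.imwrite("pics/w6.png",p)
u,v=proj(P,np.array([.4377,-.2045,.056]));print(u,v,tool([.4377,-.2045,.015]))
hsv=cv2.cvtColor(p,cv2.COLOR_BGR2HSV)
m=cv2.inRange(hsv,(10,60,130),(28,200,255));w=np.zeros_like(m);cv2.circle(w,(int(u),int(v)),42,255,-1)
m=cv2.morphologyEx(m&w,cv2.MORPH_OPEN,np.ones((5,5)))
for c in cv2.findContours(m,0,cv2.CHAIN_APPROX_NONE)[0]:
    if cv2.contourArea(c)>200:
        (a,b),r=cv2.minEnclosingCircle(c);t=onplane(P,a,b,.056,True);print(a,b,r,cv2.contourArea(c),t,tool([t[0],t[1],.015]))
E
```

```text
328.4767715800214 218.69655586640818 [-0.0034  0.0031  0.1169]
328.5 218.9761962890625 25.990266799926758 1913.0 [ 0.43776163 -0.20471845  0.056     ] [-0.0036  0.0031  0.1169]
```

View pics/w6.png

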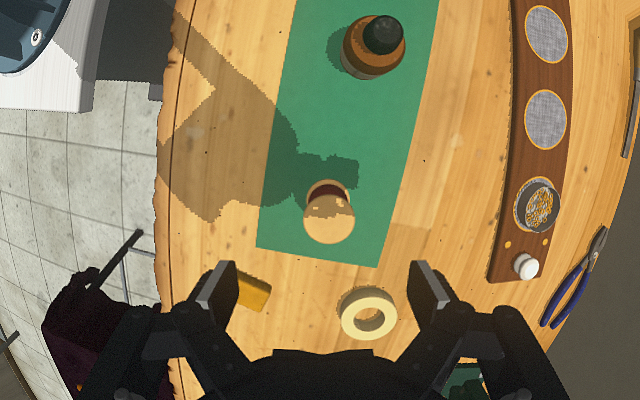

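The spool's top is centred at (328.5,219), matching the earlier estimate; the tape and wax are clear of the fingers.

Converted, 0.117 m is 5.85, 0.1 m is 5.

Call:
{"api": "send_path", "payload": {"steps": [{"dx": -0.15, "dy": 0.15, "dz": 2.5, "jaw": 1}, {"dx": -0.15, "dy": 0.15, "dz": 5, "jaw": 1}, {"dx": -0.15, "dy": 0.15, "dz": 5.85, "jaw": 1}, {"dx": -0.15, "dy": 0.15, "dz": 5.85, "jaw": 1}, {"dx": -0.15, "dy": 0.15, "dz": 5.85, "jaw": 0.2}, {"dx": -0.15, "dy": 0.15, "dz": 5.85, "jaw": 0.2}, {"dx": -0.15, "dy": 0.15, "dz": 5.85, "jaw": 0.2}, {"dx": -0.15, "dy": 0.15, "dz": 5.85, "jaw": 0.2}, {"dx": -0.15, "dy": 0.15, "dz": 5.85, "jaw": 0.2}, {"dx": -0.15, "dy": 0.15, "dz": 5.85, "jaw": 0.2}]}}

```text
time_s: 9.4
eef_pos: [0.4381, -0.2051, 0.0169]
eef_rot: [0.001, 0.636, 0.772, 0.0]
wrist_force: [-0.7, 0.6, 6.4]
opening: 0.457
grasp_force: 59.8
```

Call:
{"api": "send_path", "payload": {"steps": [{"dz": -1.5, "jaw": 0.2}, {"dz": -4, "jaw": 0.2}, {"dz": -7, "jaw": 0.2}, {"dz": -8, "jaw": 0.2}]}}

```text
time_s: 9.9
eef_pos: [0.4389, -0.2057, 0.1803]
eef_rot: [0.004, 0.636, 0.772, 0.0]
wrist_force: [0.0, -0.9, -0.2]
opening: 0.451
grasp_force: 60.3
```

```bash
python3 - <<'E'
from h import *
print(get_obs()["eef_pos"])
s3=np.array([.6384,-.0765]);b=np.array([-np.sin(.1967),np.cos(.1967)])
for k in(0,1,2): print(k,(s3+.09*k*b).round(4),tool([*(s3+.09*k*b),.1]))
E
```

```text
[ 0.43886878 -0.20568721  0.1803077 ]
0 [ 0.6384 -0.0765] [0.0892 0.2201 0.0809]
1 [0.6208 0.0118] [0.1792 0.2197 0.0803]
2 [0.6032 0.1   ] [0.2692 0.2192 0.0798]
```

Call:
{"api": "send_path", "payload": {"steps": [{"dx": 8.95, "dy": 11, "jaw": 0.2}, {"dx": 8.95, "dy": 11, "jaw": 0.2}, {"dx": 8.95, "dy": 11, "jaw": 0.2}, {"dx": 8.95, "dy": 11, "jaw": 0.2}, {"dx": 8.95, "dy": 11, "jaw": 0.2}, {"dx": 8.95, "dy": 11, "dz": 3, "jaw": 0.2}, {"dx": 8.95, "dy": 11, "dz": 5.5, "jaw": 0.2}, {"dx": 8.95, "dy": 11, "dz": 5.5, "jaw": 0.2}, {"dx": 8.95, "dy": 11, "dz": 5.5, "jaw": 0.2}]}}

```text
time_s: 11.02
eef_pos: [0.6203, 0.0131, 0.0676]
eef_rot: [0.001, 0.636, 0.772, 0.001]
wrist_force: [0.5, -0.4, 0.6]
opening: 0.454
grasp_force: 60.5
```

```bash
python3 - <<'E'
from h import *
P=optics.camera_params("wrist");p,d=optics.camera("wrist");cv2.imwrite("pics/w7.png",p)
print(tool([.6208,.0118,.029]),proj(P,np.array([.6032,.1,.012])),proj(P,np.array([.6208,.0118,.012])),"top",proj(P,get_obs()["eef_pos"]+[0,0,.039]))
E
```

```text
[-0.0011 -0.0006  0.0395] (np.float64(323.3764650564539), np.float64(92.1657756316637)) (np.float64(324.02975059013977), np.float64(226.05944615170597)) top (np.float64(326.6835317684096), np.float64(310.8102471301749))
```

View pics/w7.png

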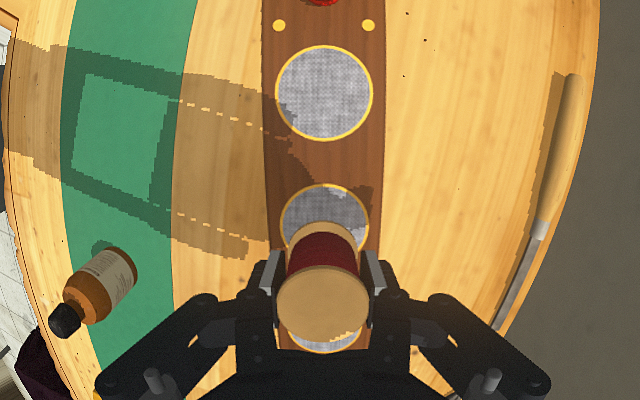

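Seat 1 is at (323,92), exactly as predicted; the spool hangs upright in the pads over seat 2. I check its offset along tool x from its base edge (v≈222) and top's far edge (v≈343).

```bash
python3 - <<'E'
from h import *
P=optics.camera_params("wrist");z=get_obs()["eef_pos"][2]
for v,h in((222,-.016),(343,.039),(260,.039)):
    t=onplane(P,322,v,z+h,True);print(v,tool(t))
E
```

```text
222 [ 0.0173 -0.0012  0.016 ]
343 [-0.02   -0.0012 -0.039 ]
260 [ 0.0235 -0.0011 -0.039 ]
```

Converted, 0.038 m is 1.9, 0.025 m is 1.25.

Call:
{"api": "send_path", "payload": {"steps": [{"dz": 1.25, "jaw": 0.2}, {"dz": 1.9, "jaw": 0.2}, {"dz": 1.9, "jaw": 0.2}, {"dz": 1.9, "jaw": 0.2}]}}

```text
time_s: 11.58
eef_pos: [0.6194, 0.0133, 0.0284]
eef_rot: [0.001, 0.636, 0.772, 0.0]
wrist_force: [-0.0, 0.3, -0.1]
opening: 0.456
grasp_force: 61.3
```

Call:
{"api": "send_path", "payload": {"steps": [{"jaw": 0.7}, {"jaw": 0.7}, {"jaw": 0.7}, {"dz": -2, "jaw": 0.7}, {"dz": -5, "jaw": 0.8}, {"dz": -7.5, "jaw": 1}, {"dz": -7.5, "jaw": 1}]}}

```text
time_s: 12.45
eef_pos: [0.6221, 0.013, 0.1832]
eef_rot: [0.004, 0.636, 0.772, 0.003]
wrist_force: [0.5, -0.3, 0.3]
opening: 0.999
grasp_force: 0.0
```

```bash
python3 - <<'E'
from h import *
print(get_obs()["eef_pos"],"cork",tool([.4235,.197,.12]),"bottle",tool([.4453,-.0683,.16]))
E
```

```text
[0.62211991 0.0130331  0.18315973] cork [ 0.2187 -0.1604  0.0608] bottle [-0.046  -0.1893  0.0215]
```

Call:
{"api": "send_path", "payload": {"steps": [{"dx": 10.9, "dy": -8, "dz": 1.5, "jaw": 1}, {"dx": 10.9, "dy": -8, "dz": 3, "jaw": 1}, {"dx": 10.9, "dy": -8, "dz": 4, "jaw": 1}, {"dx": 10.9, "dy": -8, "dz": 4, "jaw": 1}, {"dx": 10.9, "dy": -8, "dz": 4, "jaw": 1}, {"dx": 10.9, "dy": -8, "dz": 4, "jaw": 1}, {"dx": 10.9, "dy": -8, "dz": 4, "jaw": 1}]}}

```text
time_s: 13.32
eef_pos: [0.4207, 0.1967, 0.0973]
eef_rot: [0.0, 0.636, 0.772, 0.0]
wrist_force: [0.6, -0.3, 0.1]
opening: 0.997
grasp_force: 0.0
```

```bash
python3 - <<'E'
from h import *
P=optics.camera_params("wrist");p,d=optics.camera("wrist");cv2.imwrite("pics/w8.png",p)
u,v=proj(P,np.array([.4235,.197,.026]));print(u,v,tool([.4235,.197,.003]))
hsv=cv2.cvtColor(p,cv2.COLOR_BGR2HSV)
m=cv2.inRange(hsv,(5,60,125),(28,220,255));w=np.zeros_like(m);cv2.circle(w,(int(u),int(v)),45,255,-1)
m=cv2.morphologyEx(m&w,cv2.MORPH_OPEN,np.ones((5,5)))
for c in cv2.findContours(m,0,cv2.CHAIN_APPROX_NONE)[0]:
    if cv2.contourArea(c)>100:
        (a,b),r=cv2.minEnclosingCircle(c);t=onplane(P,a,b,.026,True);print(a,b,r,cv2.contourArea(c),t,tool([t[0],t[1],.003]))
cv2.imwrite("pics/w8c.png",np.hstack([cv2.resize(p,(480,300)),cv2.resize(p[int(v)-50:int(v)+50,int(u)-50:int(u)+50],(300,300))]))
E
```

```text
327.465771560368 216.59132889810974 [0.0001 0.0022 0.0946]
327.1290283203125 214.46774291992188 16.505525588989258 747.0 [0.42292922 0.19859099 0.026     ] [0.0017 0.0019 0.0946]
```

View pics/w8c.png

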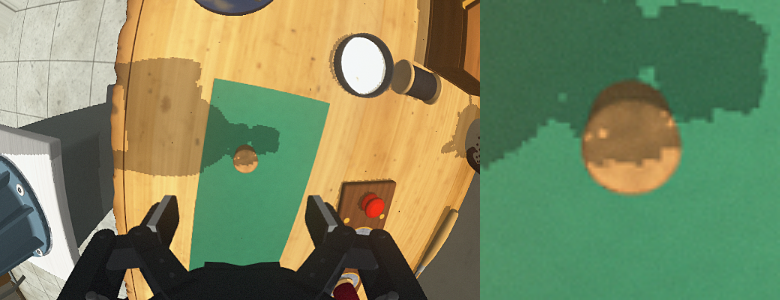

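The cork's top is centred at about (327,214), between the fingers; its partial shadow is from the gripper. Grip it.

Converted, 0.095 m is 4.75, 0.002 m is 0.1.

Call:
{"api": "send_path", "payload": {"steps": [{"dx": 0.1, "dy": 0.1, "dz": 2.5, "jaw": 1}, {"dx": 0.1, "dy": 0.1, "dz": 4.25, "jaw": 1}, {"dx": 0.1, "dy": 0.1, "dz": 4.75, "jaw": 1}, {"dx": 0.1, "dy": 0.1, "dz": 4.75, "jaw": 1}, {"dx": 0.1, "dy": 0.1, "dz": 4.75, "jaw": 0.1}, {"dx": 0.1, "dy": 0.1, "dz": 4.75, "jaw": 0.1}, {"dx": 0.1, "dy": 0.1, "dz": 4.75, "jaw": 0.1}, {"dx": 0.1, "dy": 0.1, "dz": 4.75, "jaw": 0.1}, {"dx": 0.1, "dy": 0.1, "dz": 4.75, "jaw": 0.1}, {"dx": 0.1, "dy": 0.1, "dz": 4.75, "jaw": 0.1}]}}

```text
time_s: 14.62
eef_pos: [0.4223, 0.1995, 0.0032]
eef_rot: [0.0, 0.636, 0.772, 0.0]
wrist_force: [-1.2, -0.6, 6.9]
opening: 0.269
grasp_force: 58.7
```

Call:
{"api": "send_path", "payload": {"steps": [{"jaw": 0.1}, {"dz": -1.5, "jaw": 0.1}, {"dz": -4, "jaw": 0.1}, {"dz": -7, "jaw": 0.1}, {"dz": -8, "jaw": 0.1}]}}

```text
time_s: 15.25
eef_pos: [0.4238, 0.1999, 0.1666]
eef_rot: [0.002, 0.636, 0.772, 0.003]
wrist_force: [-0.1, 1.1, -0.8]
opening: 0.266
grasp_force: 59.0
```

```bash
python3 - <<'E'
from h import *
print(tool([.6384,-.0765,.1]))
E
```

```text
[-0.3123  0.1573  0.0677]
```

Call:
{"api": "send_path", "payload": {"steps": [{"dx": -15.6, "dy": 7.85, "jaw": 0.1}, {"dx": -15.6, "dy": 7.85, "jaw": 0.1}, {"dx": -15.6, "dy": 7.85, "jaw": 0.1}, {"dx": -15.6, "dy": 7.85, "jaw": 0.1}, {"dx": -15.6, "dy": 7.85, "jaw": 0.1}, {"dx": -15.6, "dy": 7.85, "jaw": 0.1}, {"dx": -15.6, "dy": 7.85, "dz": 2.5, "jaw": 0.1}, {"dx": -15.6, "dy": 7.85, "dz": 5.5, "jaw": 0.1}, {"dx": -15.6, "dy": 7.85, "dz": 5.5, "jaw": 0.1}, {"dx": -15.6, "dy": 7.85, "dz": 5.5, "jaw": 0.1}]}}

```text
time_s: 16.5
eef_pos: [0.6366, -0.0772, 0.0543]
eef_rot: [0.001, 0.636, 0.772, 0.0]
wrist_force: [0.7, -0.6, 1.0]
opening: 0.27
grasp_force: 59.0
```

```bash
python3 - <<'E'
from h import *
P=optics.camera_params("wrist");p,d=optics.camera("wrist");cv2.imwrite("pics/w9.png",p)
o=get_obs();print(o["opening"],tool([.6384,-.0765,.0152]),proj(P,np.array([.6384,-.0765,.012])),"top",proj(P,o["eef_pos"]+[0,0,.0225]))
E
```

```text
0.26979909037334543 [0.0009 0.0009 0.0403] (np.float64(326.73787635727615), np.float64(231.33859970145275)) top (np.float64(326.53610376806296), np.float64(289.57220180875754))
```

View pics/w9.png

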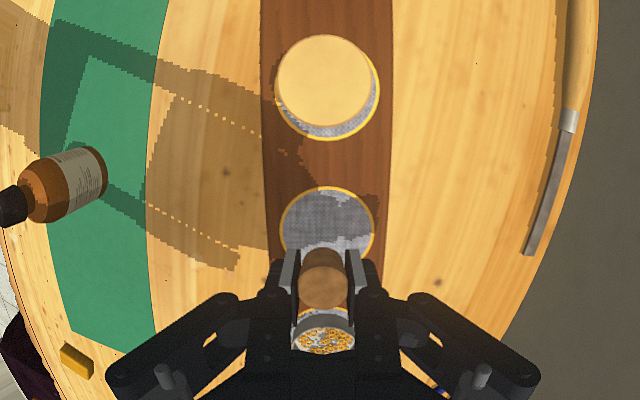

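The cork is held upright (top near (323,287)) over seat 3 (centre u≈327); the spool at (324,83) stands well on seat 2.

Converted, 0.039 m is 1.95, 0.025 m is 1.25.

Call:
{"api": "send_path", "payload": {"steps": [{"dy": 0.1, "dz": 1.25, "jaw": 0.1}, {"dy": 0.1, "dz": 1.95, "jaw": 0.1}, {"dy": 0.1, "dz": 1.95, "jaw": 0.1}, {"dy": 0.1, "dz": 1.95, "jaw": 0.1}]}}

```text
time_s: 17.05
eef_pos: [0.6381, -0.0768, 0.0146]
eef_rot: [0.001, 0.636, 0.772, 0.0]
wrist_force: [-0.0, 0.3, 0.1]
opening: 0.272
grasp_force: 65.7
```

Call:
{"api": "send_path", "payload": {"steps": [{"jaw": 0.6}, {"jaw": 0.6}, {"jaw": 0.6}, {"dz": -2, "jaw": 0.6}, {"dz": -5, "jaw": 0.8}, {"dz": -7.5, "jaw": 1}, {"dz": -9.5, "jaw": 1}]}}

```text
time_s: 17.92
eef_pos: [0.6378, -0.0767, 0.2061]
eef_rot: [0.001, 0.636, 0.772, 0.0]
wrist_force: [0.1, 0.2, -0.3]
opening: 1.0
grasp_force: 0.0
```

```bash
python3 - <<'E'
from h import *
print("bottle",tool([.4453,-.0683,.15]))
E
```

```text
bottle [ 0.0451 -0.1875  0.0556]
```

Call:
{"api": "send_path", "payload": {"steps": [{"dx": 2.25, "dy": -9.35, "dz": 1, "jaw": 1}, {"dx": 2.25, "dy": -9.35, "dz": 1.5, "jaw": 1}, {"dx": 2.25, "dy": -9.35, "dz": 2, "jaw": 1}, {"dx": 2.25, "dy": -9.35, "dz": 2, "jaw": 1}, {"dx": 2.25, "dy": -9.35, "dz": 2, "jaw": 1}, {"dx": 2.25, "dy": -9.35, "dz": 2, "jaw": 1}]}}

```text
time_s: 18.68
eef_pos: [0.4473, -0.0689, 0.1646]
eef_rot: [0.002, 0.636, 0.772, 0.0]
wrist_force: [0.2, 0.5, 0.0]
opening: 0.995
grasp_force: 0.0
```

```bash
python3 - <<'E'
from h import *
P=optics.camera_params("wrist");p,d=optics.camera("wrist");cv2.imwrite("pics/w10.png",p)
print(tool([.4453,-.0683,.028]),[proj(P,np.array([.4453,-.0683,z])) for z in(.098,.056,.0)])
E
```

```text
[ 0.0011 -0.0021  0.1365] [(np.float64(320.9238568081963), np.float64(217.136010096779)), (np.float64(321.0215018983638), np.float64(199.63241571872982)), (np.float64(321.11598317265964), np.float64(183.1745013549575))]
```

View pics/w10.png

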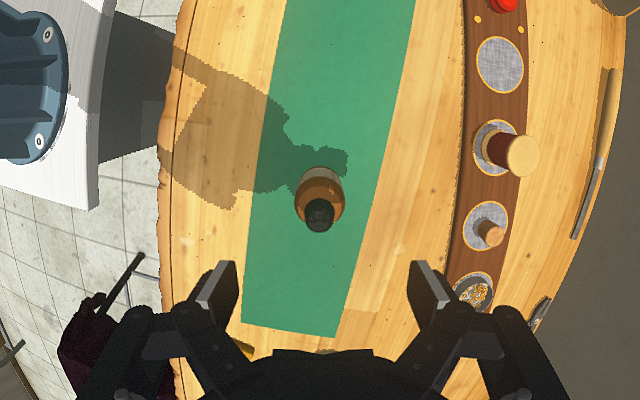

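The bottle's cap is at (320,217) as predicted. Descend to TCP ≈ 29 mm, keeping the palm above the cap.

Converted, 0.136 m is 6.8, 0.125 m is 6.25.

Call:
{"api": "send_path", "payload": {"steps": [{"dx": 0.05, "dy": -0.1, "dz": 2.5, "jaw": 1}, {"dx": 0.05, "dy": -0.1, "dz": 5, "jaw": 1}, {"dx": 0.05, "dy": -0.1, "dz": 6.25, "jaw": 1}, {"dx": 0.05, "dy": -0.1, "dz": 6.8, "jaw": 1}, {"dx": 0.05, "dy": -0.1, "dz": 6.8, "jaw": 0.3}, {"dx": 0.05, "dy": -0.1, "dz": 6.8, "jaw": 0.3}, {"dx": 0.05, "dy": -0.1, "dz": 6.8, "jaw": 0.3}, {"dx": 0.05, "dy": -0.1, "dz": 6.8, "jaw": 0.3}, {"dx": 0.05, "dy": -0.1, "dz": 6.8, "jaw": 0.3}, {"dx": 0.05, "dy": -0.1, "dz": 6.8, "jaw": 0.3}]}}

```text
time_s: 19.98
eef_pos: [0.4445, -0.0681, 0.0289]
eef_rot: [0.002, 0.636, 0.772, 0.001]
wrist_force: [-0.5, 1.4, 6.0]
opening: 0.488
grasp_force: 60.9
```

Call:
{"api": "send_path", "payload": {"steps": [{"jaw": 0.3}, {"dz": -1.5, "jaw": 0.3}, {"dz": -4, "jaw": 0.3}, {"dz": -7, "jaw": 0.3}, {"dz": -7, "jaw": 0.3}]}}

```text
time_s: 20.6
eef_pos: [0.4467, -0.069, 0.173]
eef_rot: [0.006, 0.636, 0.772, 0.002]
wrist_force: [0.6, 0.8, -1.5]
opening: 0.492
grasp_force: 61.2
```

```bash
python3 - <<'E'
from h import *
print(tool([.6032,.1,.1]))
E
```

```text
[0.1365 0.1852 0.0739]
```

Call:
{"api": "send_path", "payload": {"steps": [{"dx": 6.8, "dy": 9.25, "jaw": 0.3}, {"dx": 6.8, "dy": 9.25, "jaw": 0.3}, {"dx": 6.8, "dy": 9.25, "jaw": 0.3}, {"dx": 6.8, "dy": 9.25, "jaw": 0.3}, {"dx": 6.8, "dy": 9.25, "dz": 2.5, "jaw": 0.3}, {"dx": 6.8, "dy": 9.25, "dz": 5, "jaw": 0.3}, {"dx": 6.8, "dy": 9.25, "dz": 5, "jaw": 0.3}, {"dx": 6.8, "dy": 9.25, "dz": 5, "jaw": 0.3}]}}

```text
time_s: 21.6
eef_pos: [0.5994, 0.1012, 0.0686]
eef_rot: [0.001, 0.636, 0.772, 0.0]
wrist_force: [0.1, -0.5, 0.0]
opening: 0.492
grasp_force: 61.3
```

```bash
python3 - <<'E'
from h import *
P=optics.camera_params("wrist");p,d=optics.camera("wrist");cv2.imwrite("pics/w11.png",p)
o=get_obs();print(o["opening"],tool([.6032,.1,.0405]),proj(P,np.array([.6032,.1,.012])),"top",proj(P,o["eef_pos"]+[0,0,.069]))
E
```

```text
0.4924020224292335 [-0.0016  0.0025  0.0292] (np.float64(328.67032416310633), np.float64(226.1618682265772)) top (np.float64(328.2018202247359), np.float64(364.07645809865556))
```

View pics/w11.png

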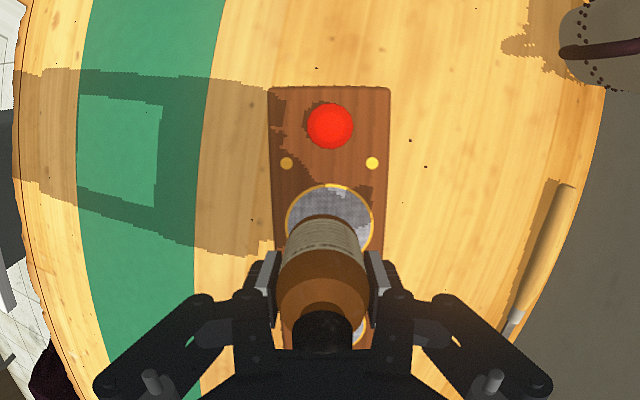

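The bottle hangs upright over the seat beside the red knob (seat centre u≈329, knob at (330,126)). Lower and release.

Careful with the scale: shifts go in units of 20 mm and turns go in units of 0.05 rad. That gives: 0.028 m is 1.4, 0.02 m is 1.

Call:
{"api": "send_path", "payload": {"steps": [{"dx": -0.05, "dy": 0.15, "dz": 1, "jaw": 0.3}, {"dx": -0.05, "dy": 0.15, "dz": 1.4, "jaw": 0.3}, {"dx": -0.05, "dy": 0.15, "dz": 1.4, "jaw": 0.3}, {"dx": -0.05, "dy": 0.15, "dz": 1.4, "jaw": 0.3}]}}

```text
time_s: 22.15
eef_pos: [0.6024, 0.1007, 0.0409]
eef_rot: [0.0, 0.636, 0.772, 0.0]
wrist_force: [-3.6, -1.2, 11.6]
opening: 0.493
grasp_force: 62.5
```

Call:
{"api": "send_path", "payload": {"steps": [{"jaw": 0.8}, {"jaw": 0.8}, {"jaw": 0.8}, {"jaw": 0.8}, {"dz": -2, "jaw": 0.8}, {"dz": -5, "jaw": 1}, {"dz": -7.5, "jaw": 1}, {"dz": -10, "jaw": 1}]}}

```text
time_s: 23.15
eef_pos: [0.6016, 0.1009, 0.241]
eef_rot: [0.0, 0.636, 0.772, 0.0]
wrist_force: [0.6, 0.1, -0.9]
opening: 1.0
grasp_force: 0.0
```

Call:
{"api": "send_path", "payload": {"steps": [{"dx": -2.5, "dy": -5, "dz": -2.5, "jaw": 1}, {"dx": -2.5, "dy": -7.5, "dz": -5, "jaw": 1}, {"dx": -2.5, "dy": -7.5, "dz": -5, "jaw": 1}, {"dx": -2.5, "dy": -7.5, "dz": -5, "jaw": 1}]}}

```text
time_s: 23.65
eef_pos: [0.4637, 0.0221, 0.3433]
eef_rot: [0.003, 0.637, 0.771, 0.002]
wrist_force: [1.2, 0.3, 0.0]
opening: 0.996
grasp_force: 0.0
```

```bash
python3 - <<'E'
from h import *
P=optics.camera_params("wrist");p,d=optics.camera("wrist")
q,_=optics.camera("side")
a=p[0:400,300:640];c=cv2.resize(q[140:320,220:440],(400,327))
im=np.zeros((400,740,3),np.uint8);im[:,:340]=a;im[:327,340:]=c;cv2.imwrite("pics/w12.png",im)
print(get_obs()["eef_pos"])
E
```

```text
[0.4642677  0.02303873 0.33976848]
```

View pics/w12.png

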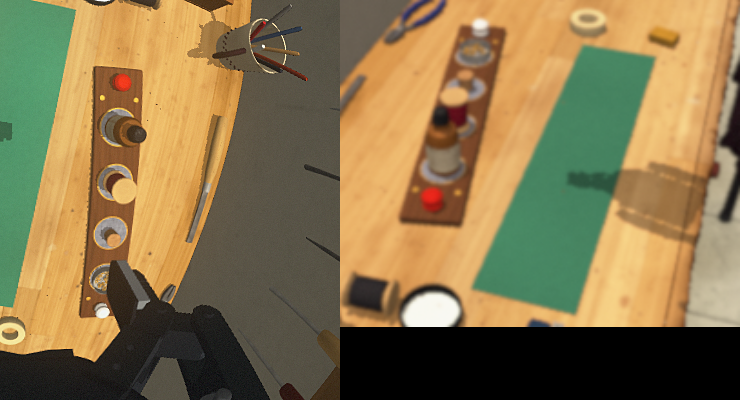

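All four stand upright on their seats, running from the red knob to the white knob as bottle, spool, cork, tin. The lid, tape and wax are unmoved. Handing in.

Call:
{"api": "send_path", "payload": {"steps": [{"jaw": 1}, {"jaw": 1}]}}

```text
time_s: 24.0
eef_pos: [0.4642, 0.0236, 0.3377]
eef_rot: [-0.001, 0.636, 0.772, -0.001]
wrist_force: [-0.8, 0.5, 0.1]
opening: 0.999
grasp_force: 0.0
```

```bash
python3 -c "
from bench import workorder
print(workorder.hand_in())"
```

```text
the job is handed in; nothing more can be done
None
```

The bottle, spool, cork and tin stand upright on their seats in that order from the red knob to the white, with the bystanders untouched, handed in at about 24 s; I viewed 16 pictures, two more than the 14 allowed.

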